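# Latch the seed box

### The arm

A 6-joint arm with a two-finger parallel gripper is mounted at the origin on the work surface. World frame = base frame: x ahead of the robot, y to its left, z up, the work surface at z = 0. Lengths are in mm, angles in rad, forces in N, time in s.
With the tool pointing down it reaches from about 350 to 950 mm from the base axis. Payload 17.4 kg.
Tool frame: the origin (TCP) lies at the very end of the fingers, on their centre line; the grasp point (between the pads) lies 19 mm behind it; z points along the fingers, y is the direction in which the jaws open and shut (so a half turn about z gives the same grasp; the last joint's range is limited). The gripper opens to 93 mm and grips with 3 to 60 N. Pads are 15 mm wide; open, the fingers measure 128 mm over their backs; the gripper's body (75 mm by 188 mm) begins 65 mm behind the grasp point.
Start: joints at [-1.179, 0.116, 1.442, -0, 1.584, -0.038], TCP at [281.257, -613.618, 188.446] pointing down, gripper open.
Joint ranges: [-2.83, 2.83], [-0.83, 2.19], [0.07, 2.5], [-1.14, 4.28], [0.01, 3], [-2.97, 2.97]. Speed limits (rad/s): [1.89, 1.89, 2.22, 3.14, 3.14, 3.14].

### API

Orientations are given as a 3x3 rotation matrix whose columns are the frame's x, y, z axes.
In Python, from bench import observe, cams, order gives the robot as it stands. The module is installed in compiled form; this text tells all that it offers.
- The arm moves only by the tool servo_tool, never from a script. Its argument "increments" is a list of rows, each a list of 3 entries, a list of its own where there are three numbers: the shift along the tool's x, y, z in cm, then the turn about the tool's z in rad, then the gripper command: -1 is shut, 1 is fully open, values between are in proportion. In form: [[[dx, dy, dz], roll, grip], ...]. A call has 1 to 20 rows; each row is the pose to reach, as a shift and turn from the pose commanded when the call began, along the tool's axes at that moment; what a row does not reach only later rows make up. A row lasts 1/8 s, in which the tool goes at most 62.5 mm and 10.7 degrees, less where a joint would pass 70% of its speed; a pose out of reach is approached as far as the arm can. A call with a gripper value outside its range is refused whole. The fingers move at their own pace and stop on an object; "grip_force" is the grip in N (left out, the last holds). Time passes only in rows, so rows that repeat a pose let the fingers close. It gives the time, the measured TCP pose, the force and the opening at its end, in the units of the state.
- observe(): the state, without advancing time (a new reading comes with each control period).
- cams.snapshot(name): name is "side" or "top"; returns a dict with "frame" (400x640x3 uint8, red, green, blue), "fx", "fy", "cx", "cy" (pixels), "rvec" (rotation vector, rad) and "tvec" (3), from world to camera coordinates, as OpenCV has them. Camera axes: x right, y down, z forward; pixel columns grow to the right and rows downward; lengths in mm; the calibration is good to about 2 mm. A picture is of the moment at which its call begins. There is no depth.
- order.close_job(): hands the job in, once; it reports no verdict.
Trained networks look in a picture, given as the dict that the camera call returned (one of the last four; its "shot" number tells which), for a name from the list of things; names that differ only in an ending like _2 or _b are one class to them, and where a whole thing is asked for, a point or a joint stands for the part that bears it (a point fixed in the world has none). Each returns a list of dicts, best first, with "conf" (0 to 1); they miss things now and then, are a little off and sometimes report something else, mostly with a low value. They report only what shows in the picture. A call takes as long as a camera call. They do not tell look-alikes from the thing itself.
- cams.silhouettes(query, picture): "mask" (400x640 bool, what is visible of it).
- cams.tip_of(query, picture): "location" ([x, y, z] in mm, in world coordinates, good to about 4 mm: a listed point, or the origin of a listed thing).
The state is a dict: "time": time; "joint_positions": joint angles; "joint_velocities": joint speeds; "effort": joint torques, N m; "tcp_pos": TCP position; "ee_rot": TCP orientation; "contact_force": force on the tool from outside, world axes, zero at the start; "torque": the same for the moment, N m; "finger_gap": finger opening in mm.
Only numpy, scipy, OpenCV 4.12 (cv2) and the standard library are available. Lean on these libraries where they do the work, as an engineer would, in place of code of your own. Each camera call takes 0.05 s, during which the arm holds its last target.

### The job

Two grey clip-lid boxes stand open on the potting bench. Shut the larger one, the seed box: push its lid down against the rubber seal until the catch snaps and the lid stays down by itself. Leave the smaller box open just as it is, and do not knock over the pump mister.

Things in the scene. Friction and masses are not known exactly. Their poses are not given: they have to be found in the camera images.
- seed_lid (a joint): Angle of the larger box's lid, rad; hinge on the rim away from the robot; 0 shut, grows as the front rises. Starts 0.4 to 0.9; a stiff hinge holds it where left. From about 0.065 a springy rubber seal and a sprung catch resist; some 16 N down at seed_front overcomes them; the catch snaps near 0.005; hard stop at -0.012. Let go too soon it springs back to 0.06; caught, it rests near 0.01.
- seed_front (a point): Place to push: on top of the larger box's lid, midway, 20 mm from its front edge. Grey plastic box 150 deep x 140 wide x 90 mm high, seed packets inside, fixed on a timber block 10 to 40 mm high. Lid 172 long x 152 wide x 10 mm; clip tongue in front. Axes move with the lid: x to the hinge, y along it, z out of the top. Hinge line: 152 mm along x, 10 mm below (-z), 4 mm above the box rim.
- small_front (a point): The like point (top face, midway, 20 mm from front edge) on the open lid of the smaller box: same make, 100 deep x 90 wide x 65 mm high, wooden plant labels inside, on a like block; to stay open. Lid 122 long x 102 wide x 10 mm, same axes; hinge line 102 mm along x and 10 mm below. Left, middle and right places are dealt at random among the two boxes and the mister.
- mister_mid (a point): Middle of the pump mister, an upright white plastic bottle with a brass press-button top, 72 mm across, 178 mm high; the point is on its axis 80 mm above its foot, z up its length. It stands beside or between the boxes and is to stay upright.
Not all that is in view belongs to the job. Of the things shaped like the part that bears mister_mid, the white one is meant.

How it is judged:
By the outcome, as a careful person would: the job done as asked, in the order asked, and still so for the second after the job is handed in, with the robot touching nothing.
It also fails if it takes over 38 s, if anything falls off the work surface, if the arm or the gripper's body presses on something with over 40 N, if the wrist force passes 120 N, or if a joint passes its speed limit or range.

## Working session

There is one attempt and no reset: what is moved stays moved. The work goes in short steps, Python scripts to look and compute and a tool call to move; the robot and the scene stay as the last step left them, time stands still between calls to the robot, and variables do not carry over. Pictures are saved under pics/ and viewed, and the job is handed in when it is done.

Besides the shell and the picture viewer there is one more tool, called as a command line: name --argument value ..., lists and objects as JSON in quotes. servo_tool: Moves the arm, as the interface text tells. Its arguments: {"type":"object","properties":{"increments":{"type":"array","items":{"type":"array"}},"grip_force":{"type":"number"}},"required":["increments"]}

```bash
mkdir -p pics; cat > h.py <<'E'
from bench import observe, cams, order
import numpy as np, cv2
def snap(n,f):
    s=cams.snapshot(n); cv2.imwrite('pics/'+f,cv2.cvtColor(s['frame'],cv2.COLOR_RGB2BGR)); return s
E
python3 - <<'E'
from h import *
o=observe(); print(o['time'],o['tcp_pos'],o['ee_rot'],o['finger_gap'])
for n in('side','top'):
    s=snap(n,n+'1.png')
    R=cv2.Rodrigues(np.array(s['rvec'],float))[0]; print(n,'cam',-R.T@np.array(s['tvec']).ravel())
    for q in('seed_front','small_front','mister_mid'):
        print(n,q,[(np.round(d['location']),round(d['conf'],2)) for d in cams.tip_of(q,s)])
print(observe()['time'])
E
```

```text
0.0 [ 281.1489846  -613.3998685   187.72952184] [[ 9.09056468e-01  4.16672706e-01 -4.41024955e-04]
 [ 4.16672937e-01 -9.09055864e-01  1.04833038e-03]
 [ 3.58943324e-05 -1.13675467e-03 -9.99999353e-01]] 92.99029504897797
side cam [333.4014403  750.22969863 711.90716407]
side seed_front [(array([595., 295., 201.]), 0.71)]
side small_front [(array([547.,  36., 137.]), 0.67)]
side mister_mid [(array([ 604., -282.,   82.]), 0.86), (array([ 580., -163.,   82.]), 0.77), (array([ 512., -371.,   78.]), 0.71), (array([ 713., -303.,   80.]), 0.58)]
top cam [ 465.00435258  -33.48107645 1096.61709077]
top seed_front [(array([601., 293., 203.]), 0.75)]
top small_front [(array([549.,  42., 134.]), 0.57)]
top mister_mid [(array([ 608., -276.,   80.]), 0.85), (array([ 518., -364.,   76.]), 0.73), (array([ 579., -158.,   80.]), 0.69), (array([ 718., -300.,   80.]), 0.57)]
0.4
```

View pics/side1.png

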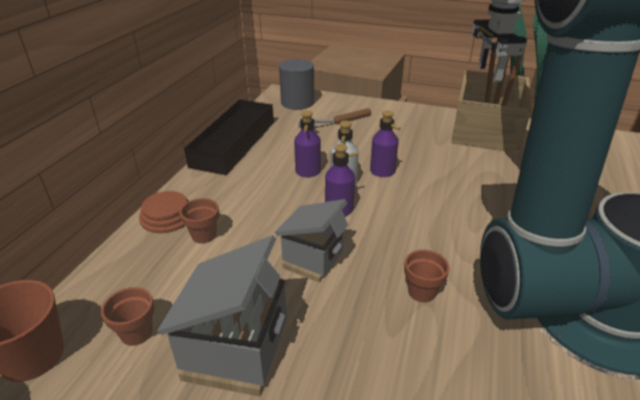

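View pics/top1.png

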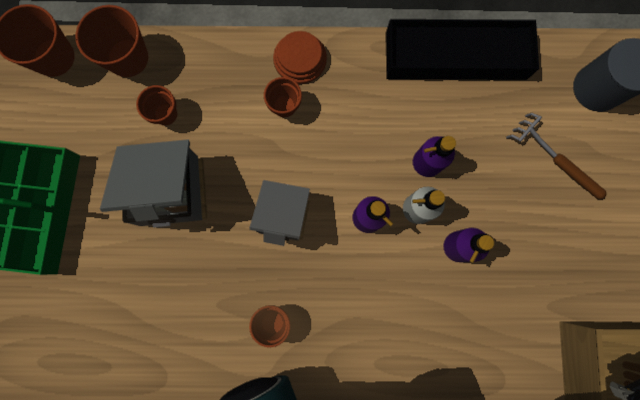

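```bash
python3 - <<'E'
import cv2
a=cv2.imread('pics/top1.png')[120:245,80:220]; cv2.imwrite('pics/tz.png',cv2.resize(a,None,fx=5,fy=5,interpolation=cv2.INTER_CUBIC)[:600])
a=cv2.imread('pics/side1.png')[235:395,155:295]; cv2.imwrite('pics/sz.png',cv2.resize(a,None,fx=3.7,fy=3.7,interpolation=cv2.INTER_CUBIC)[:600])
E
```

```text
(no output)
```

View pics/tz.png

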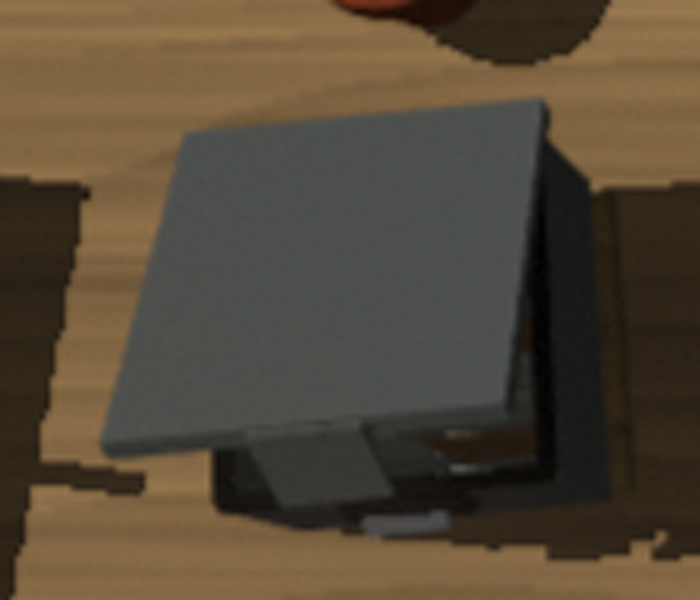

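View pics/sz.png

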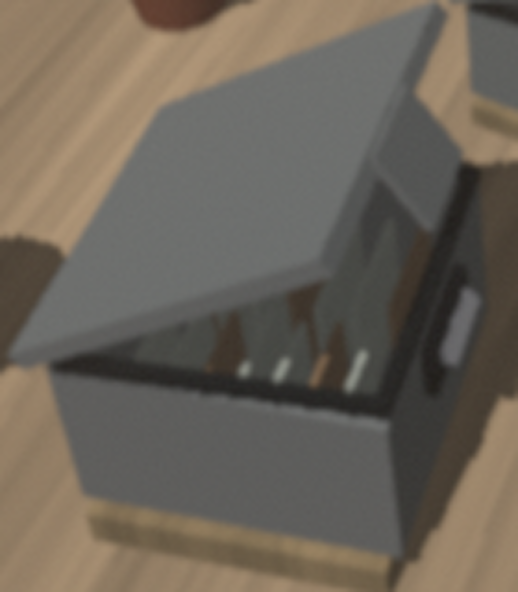

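```bash
python3 - <<'E'
from h import *
from scipy.optimize import least_squares
T=cams.snapshot('top');S=cams.snapshot('side')
C=np.array([[152,76,0],[152,-76,0],[-20,-76,0],[-20,76,0]],float)
pt=np.array([[117,147],[188.6,140.2],[181,200.4],[101,208.6]]);ps=np.array([[158.2,331],[199.6,263.4],[273.1,236.4],[242,306.6]])
def w(p,X):
    hx,hy,hz,psi,th=p
    X=X-np.array([152,0,-10]); c,s=np.cos(th),np.sin(th)
    # front (-x) rises
    Y=np.c_[c*X[:,0]+s*X[:,2],X[:,1],-s*X[:,0]+c*X[:,2]]
    c,s=np.cos(psi),np.sin(psi)
    return np.c_[c*Y[:,0]-s*Y[:,1],s*Y[:,0]+c*Y[:,1],Y[:,2]]+[hx,hy,hz]
def pr(s,X):
    K=np.array([[s['fx'],0,s['cx']],[0,s['fy'],s['cy']],[0,0,1]],float)
    return cv2.projectPoints(X,np.array(s['rvec'],float),np.array(s['tvec'],float),K,None)[0][:,0]
f=lambda p:np.r_[(pr(T,w(p,C))-pt).ravel(),(pr(S,w(p,C))-ps).ravel()]
r=least_squares(f,[740,295,115,0,.6]); print(r.x.round(3),r.fun.round(1))
p=r.x
print('front now',w(p,np.zeros((1,3))))
for th in(0.5,.3,.2,.1,0.05,0.0,-.012):
    q=p.copy();q[4]=th;print(th,w(q,np.zeros((1,3))).round(1))
o=observe();print(o['contact_force'],o['time'])
E
```

```text
[7.19743e+02 3.03648e+02 1.10497e+02 1.04000e-01 5.66000e-01] [ 0.5  0.   0.7 -0.   0.4  1.1 -0.5  0.8 -0.5  0.3 -1.   0.7  0.3 -0.5
 -0.5 -0.6]
front now [[597.46250974 290.87042911 200.43153153]]
0.5 [[591.8 290.3 192.1]]
0.3 [[578.3 288.9 165. ]]
0.2 [[573.6 288.4 150.5]]
0.1 [[570.3 288.  135.6]]
0.05 [[569.3 287.9 128.1]]
0.0 [[568.6 287.9 120.5]]
-0.012 [[568.5 287.8 118.7]]
[ 0.29874662  0.2458302  -0.30498922] 0.5
```

servo_tool --increments '[[[0,0,-6],0,-1],[[0,0,-12],0,-1],[[0,0,-12],0,-1],[[66.4,-69,-12],0.325,-1],[[66.4,-69,-12],0.325,-1],[[66.4,-69,-12],0.325,-1],[[66.4,-69,-12],0.325,-1],[[66.4,-69,-12],0.325,-1],[[66.4,-69,-12],0.325,-1],[[66.4,-69,-12],0.325,-1],[[66.4,-69,-12],0.325,-1],[[66.4,-69,-12],0.325,-1],[[66.4,-69,-12],0.325,-1],[[66.4,-69,-12],0.325,-1],[[66.4,-69,-12],0.325,-1],[[66.4,-69,-12],0.325,-1],[[66.4,-69,-12],0.325,-1],[[66.4,-69,-12],0.325,-1],[[66.4,-69,-12],0.325,-1],[[66.4,-69,-12],0.325,-1]]' --grip_force 30

```text
time: 3.0
tcp_pos: [597.3, 291.0, 307.3]
ee_rot: [[0.994, 0.106, -0.001], [0.106, -0.994, -0.001], [-0.002, 0.001, -1.0]]
contact_force: [-1.1, 0.1, 0.1]
finger_gap: 0.5
```

servo_tool --increments '[[[0.4,0,5],0,-1],[[0.4,0,9.5],0,-1],[[0.2,0,10.5],0,-1],[[-0.1,0,11.5],0,-1],[[-0.8,0,12.8],0,-1],[[-1.5,0,14.2],0,-1],[[-1.8,0,15.0],0,-1],[[-2.0,0,15.7],0,-1],[[-2.2,0,16.4],0,-1],[[-2.4,0,17.0],0,-1],[[-2.4,0,17.0],0,-1]]'

```text
time: 4.38
tcp_pos: [573.3, 287.7, 137.9]
ee_rot: [[0.995, 0.105, -0.001], [0.105, -0.995, -0.0], [-0.001, 0.0, -1.0]]
contact_force: [0.1, -0.2, -0.0]
finger_gap: 0.6
```

```bash
python3 - <<'E'
from h import *
snap('side','s2.png'); o=observe();print(o['contact_force'],o['tcp_pos'],o['time'])
E
```

```text
[ 0.14083353  0.76613218 -0.27722942] [573.4611036  287.78379236 138.29491349] 4.425
```

View pics/s2.png

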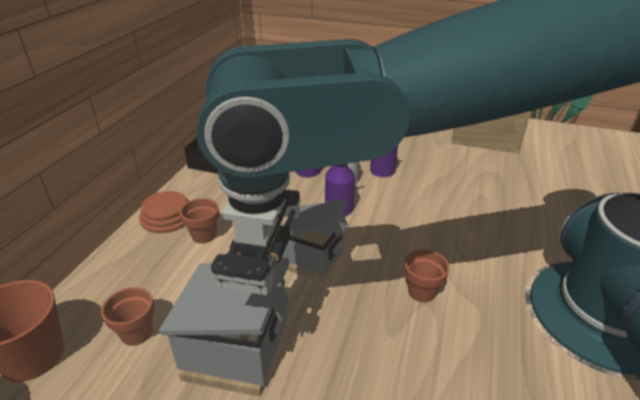

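Image: the seed lid (around pixel 225,300) is nearly down under the closed fingers, and the small box is untouched. I'll now press in small steps.

servo_tool --increments '[[[-0.1,0,0.4],0,-1],[[-0.2,0,0.8],0,-1],[[-0.2,0,1.1],0,-1],[[-0.2,0,1.3],0,-1],[[-0.2,0,1.3],0,-1]]'

```text
time: 5.05
tcp_pos: [571.5, 287.5, 125.2]
ee_rot: [[0.995, 0.105, -0.0], [0.105, -0.995, -0.0], [-0.0, 0.0, -1.0]]
contact_force: [1.0, -0.5, -1.4]
finger_gap: 0.7
```

servo_tool --increments '[[[0,0,0.1],0,-1],[[0,0,0.2],0,-1],[[0,0,0.2],0,-1]]'

```text
time: 5.42
tcp_pos: [571.5, 287.6, 123.4]
ee_rot: [[0.995, 0.105, -0.0], [0.105, -0.995, -0.0], [-0.0, 0.0, -1.0]]
contact_force: [-0.1, -0.5, -0.2]
finger_gap: 1.0
```

```bash
python3 - <<'E'
from h import *
snap('side','s3.png'); o=observe();print(o['contact_force'],o['tcp_pos'],o['time'])
a=cv2.imread('pics/s3.png')[225:395,155:325]; cv2.imwrite('pics/s3z.png',cv2.resize(a,None,fx=3.5,fy=3.5,interpolation=cv2.INTER_CUBIC))
E
```

```text
[0.77156866 0.21778354 0.05056635] [571.4679557  287.58916774 123.38229127] 5.475
```

View pics/s3z.png

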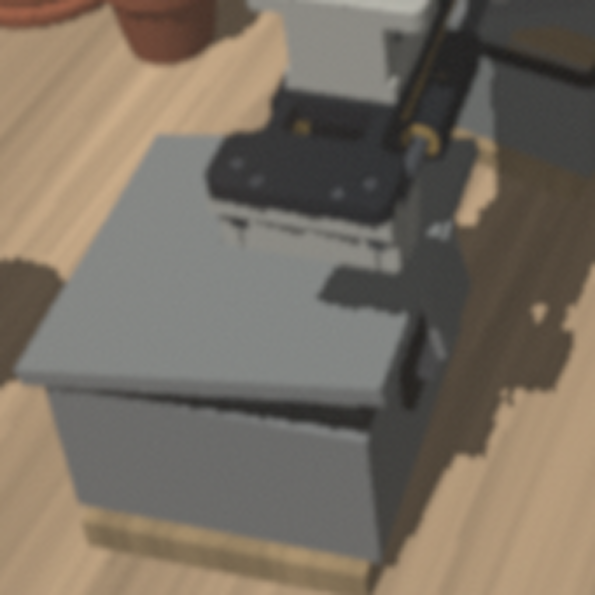

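servo_tool --increments '[[[0,0,0.1],0,-1],[[0,0,0.2],0,-1],[[0,0,0.2],0,-1]]'

```text
time: 5.85
tcp_pos: [571.5, 287.5, 121.3]
ee_rot: [[0.995, 0.105, -0.0], [0.105, -0.995, -0.0], [-0.0, 0.0, -1.0]]
contact_force: [0.1, -0.7, -0.1]
finger_gap: 0.6
```

servo_tool --increments '[[[0,0,0.1],0,-1],[[0,0,0.2],0,-1],[[0,0,0.2],0,-1]]'

```text
time: 6.22
tcp_pos: [571.5, 287.6, 119.3]
ee_rot: [[0.995, 0.105, -0.0], [0.105, -0.995, -0.0], [-0.0, 0.0, -1.0]]
contact_force: [0.1, -0.4, -0.6]
finger_gap: 0.4
```

```bash
python3 - <<'E'
from h import *
for n in('side','top'):
    s=snap(n,n+'4.png'); print([(np.round(d['location']),round(d['conf'],2)) for d in cams.tip_of('seed_front',s)])
o=observe();print(o['contact_force'],o['tcp_pos'],o['time'],o['effort'])
a=cv2.imread('pics/side4.png')[225:395,155:325]; b=cv2.resize(a,None,fx=3.5,fy=3.5,interpolation=cv2.INTER_CUBIC)
cv2.imwrite('pics/s4z.png',b)
E
```

```text
[(array([569., 288., 146.]), 0.61)]
[(array([575., 288., 148.]), 0.86)]
[-0.61920257 -0.7345605  -0.05433428] [571.52056196 287.56151463 119.4319115 ] 6.425 [ 4.92799416e-03 -6.67325020e+01 -6.10920668e+01 -1.03855893e-02
 -7.99162360e-02  3.03524689e-05]
```

View pics/s4z.png

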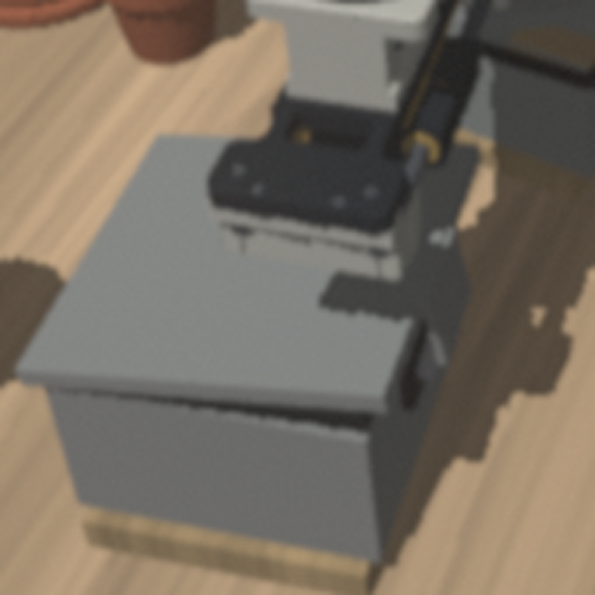

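View pics/top4.png

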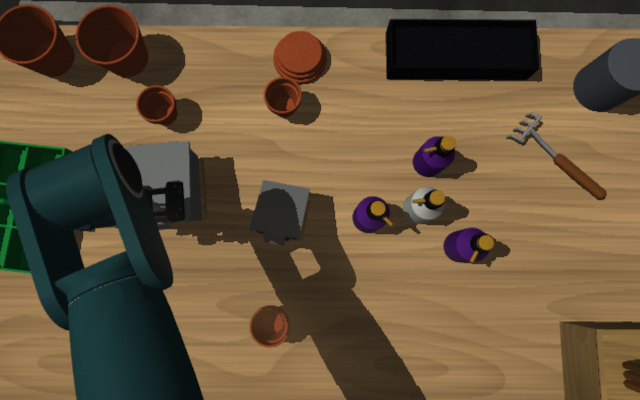

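```bash
cat >> h.py <<'E'
P0=np.array([719.743,303.648,110.497,.104,.566])
def w(p,X):
    hx,hy,hz,psi,th=p
    X=X-np.array([152,0,-10]); c,s=np.cos(th),np.sin(th)
    Y=np.c_[c*X[:,0]+s*X[:,2],X[:,1],-s*X[:,0]+c*X[:,2]]
    c,s=np.cos(psi),np.sin(psi)
    return np.c_[c*Y[:,0]-s*Y[:,1],s*Y[:,0]+c*Y[:,1],Y[:,2]]+[hx,hy,hz]
def pr(s,X):
    K=np.array([[s['fx'],0,s['cx']],[0,s['fy'],s['cy']],[0,0,1]],float)
    return cv2.projectPoints(np.array(X,float),np.array(s['rvec'],float),np.array(s['tvec'],float),K,None)[0][:,0]
C=np.array([[152,76,0],[152,-76,0],[-20,-76,0],[-20,76,0]],float)
E
python3 - <<'E'
from h import *
S=cams.snapshot('side')
z=lambda q:((q-[155,225])*3.5).round()
for th in(.3,.2,.1,.05,0):
    p=P0.copy();p[4]=th; print(th,z(pr(S,w(p,C))).tolist())
o=observe(); R=o['ee_rot'];t=o['tcp_pos']
print(z(pr(S,[t,t-np.array(R)[:,2]*20,t-np.array(R)[:,2]*84])))
E
```

```text
0.3 [[14.0, 372.0], [157.0, 136.0], [462.0, 109.0], [363.0, 360.0]]
0.2 [[16.0, 372.0], [158.0, 136.0], [474.0, 135.0], [378.0, 388.0]]
0.1 [[18.0, 372.0], [160.0, 136.0], [482.0, 162.0], [389.0, 415.0]]
0.05 [[19.0, 372.0], [161.0, 136.0], [485.0, 175.0], [393.0, 428.0]]
0 [[20.0, 372.0], [162.0, 136.0], [487.0, 187.0], [396.0, 441.0]]
[[398. 297.]
 [395. 267.]
 [385. 166.]]
```

```bash
python3 - <<'E'
from h import *
o=observe(); R=np.array(o['ee_rot']);t=np.array(o['tcp_pos'])
pts={'tcp':(0,0,0),'m20':(0,0,-20),'m84':(0,0,-84),'y+':(0,94,-84),'y-':(0,-94,-84),'x+':(37,0,-84),'x-':(-37,0,-84)}
out=[]
for n in('side','top'):
    s=snap(n,n+'5.png'); im=cv2.imread('pics/'+n+'5.png')
    q=pr(s,[t+R@np.array(v,float) for v in pts.values()])
    x0,y0=(155,195) if n=='side' else (60,110)
    a=cv2.resize(im[y0:y0+190,x0:x0+190],None,fx=3,fy=3,interpolation=cv2.INTER_CUBIC)
    for k,u in zip(pts,q):
        c=tuple(int(v) for v in (u-[x0,y0])*3); cv2.circle(a,c,3,(0,0,255),-1); cv2.putText(a,k,c,0,.5,(0,255,255),1)
    cv2.imwrite('pics/o5%s.png'%n,a)
E
```

```text
(no output)
```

View pics/o5side.png

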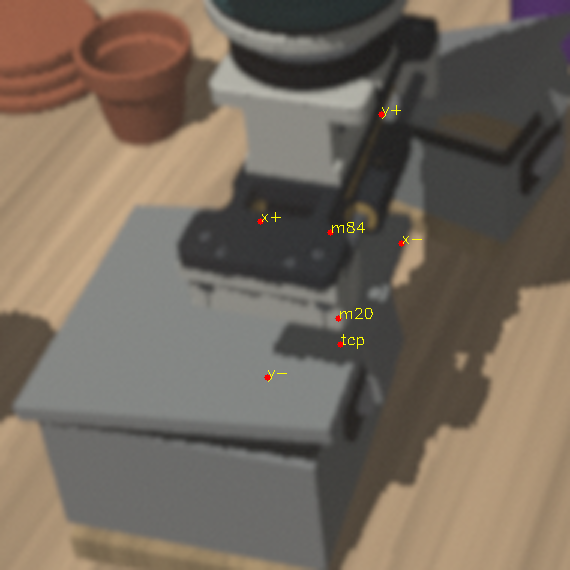

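View pics/o5top.png

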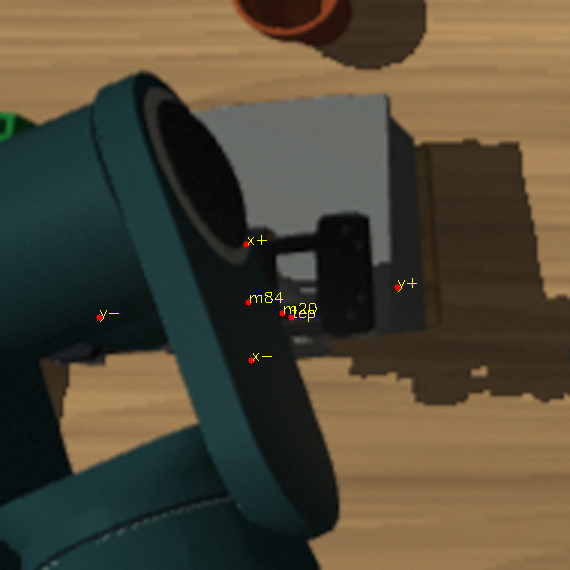

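servo_tool --increments '[[[0,0,-5],0,-1],[[0,0,-10],0,-1],[[0,0,-10],0,-1]]'

```text
time: 6.95
tcp_pos: [572.7, 288.2, 224.2]
ee_rot: [[0.994, 0.105, 0.006], [0.105, -0.995, 0.003], [0.006, -0.002, -1.0]]
contact_force: [-0.2, -0.0, -0.4]
finger_gap: 0.5
```

```bash
python3 - <<'E'
from h import *
o=observe(); R=np.array(o['ee_rot']);t=np.array(o['tcp_pos']);print(t,o['contact_force'],o['time'])
s=snap('side','side6.png'); im=cv2.imread('pics/side6.png')
print([(np.round(d['location']),round(d['conf'],2)) for d in cams.tip_of('seed_front',s)])
x0,y0=155,195
a=cv2.resize(im[y0:y0+190,x0:x0+190],None,fx=3,fy=3,interpolation=cv2.INTER_CUBIC)
q=pr(s,[t,t-20*R[:,2],t-84*R[:,2]])
for u in q: cv2.circle(a,tuple(int(v) for v in (u-[x0,y0])*3),2,(0,0,255),-1)
cv2.imwrite('pics/o6.png',a)
E
```

```text
[572.68897152 288.15156467 224.18889183] [-0.19719272 -0.00933487 -0.39622149] 6.95
[(array([569., 288., 144.]), 0.58)]
```

View pics/o6.png

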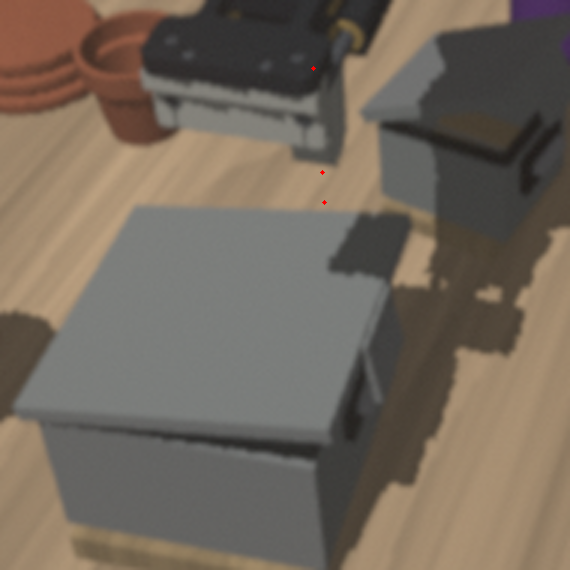

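The picture shows the real closed fingertip (318,162) about 27 mm above the reported TCP (324,203). That explains the lid standing at about 0.17 rad with no force on it, so I need to go lower.

servo_tool --increments '[[[0,0,0],0,-1],[[0,0,5],0,-1],[[0,0,9],0,-1],[[-0.1,0,10],0,-1],[[-0.2,0,10.5],0,-1],[[-0.2,0,11],0,-1],[[-0.2,0,11.4],0,-1],[[-0.2,0,11.4],0,-1]]'

```text
time: 8.05
tcp_pos: [569.6, 287.4, 105.7]
ee_rot: [[0.995, 0.105, 0.0], [0.105, -0.995, 0.0], [0.0, -0.0, -1.0]]
contact_force: [0.3, 0.7, 0.1]
finger_gap: 0.6
```

servo_tool --increments '[[[0,0,0.1],0,-1],[[0,0,0.2],0,-1],[[0,0,0.3],0,-1],[[0,0,0.3],0,-1]]'

```text
time: 8.55
tcp_pos: [569.5, 287.4, 103.1]
ee_rot: [[0.995, 0.105, 0.0], [0.105, -0.995, 0.0], [0.0, -0.0, -1.0]]
contact_force: [-4.1, -0.7, 5.5]
finger_gap: 0.6
```

servo_tool --increments '[[[0,0,0.1],0,-1],[[0,0,0.2],0,-1],[[0,0,0.2],0,-1]]'

```text
time: 8.93
tcp_pos: [569.4, 287.5, 101.8]
ee_rot: [[0.995, 0.105, 0.0], [0.105, -0.995, 0.0], [0.0, -0.0, -1.0]]
contact_force: [-6.3, -1.3, 12.1]
finger_gap: 0.3
```

servo_tool --increments '[[[0,0,0.1],0,-1],[[0,0,0.2],0,-1],[[0,0,0.3],0,-1],[[0,0,0.3],0,-1]]'

```text
time: 9.43
tcp_pos: [569.2, 287.4, 98.3]
ee_rot: [[0.995, 0.105, -0.0], [0.105, -0.995, 0.0], [-0.0, -0.0, -1.0]]
contact_force: [-6.9, -2.0, 8.6]
finger_gap: 0.3
```

servo_tool --increments '[[[0,0,0.1],0,-1],[[0,0,0.2],0,-1],[[0,0,0.2],0,-1]]'

```text
time: 9.8
tcp_pos: [569.5, 287.4, 95.6]
ee_rot: [[0.995, 0.105, 0.0], [0.105, -0.995, 0.0], [0.0, -0.0, -1.0]]
contact_force: [-1.7, -0.7, 2.1]
finger_gap: 0.6
```

servo_tool --increments '[[[0,0,0.1],0,-1],[[0,0,0.2],0,-1],[[0,0,0.2],0,-1]]'

```text
time: 10.18
tcp_pos: [569.4, 287.5, 94.4]
ee_rot: [[0.995, 0.105, 0.0], [0.105, -0.995, 0.0], [0.0, -0.0, -1.0]]
contact_force: [-6.4, -1.4, 10.2]
finger_gap: 0.7
```

servo_tool --increments '[[[0,0,0.1],0,-1],[[0,0,0.2],0,-1],[[0,0,0.2],0,-1]]'

```text
time: 10.55
tcp_pos: [569.4, 287.5, 92.6]
ee_rot: [[0.995, 0.105, 0.0], [0.105, -0.995, 0.0], [0.0, -0.0, -1.0]]
contact_force: [-8.3, -2.1, 13.4]
finger_gap: 0.5
```

```bash
python3 - <<'E'
from h import *
o=observe(); t=np.array(o['tcp_pos']);print(t,o['contact_force'],o['time'])
s=snap('side','side7.png'); im=cv2.imread('pics/side7.png')
print([(np.round(d['location']),round(d['conf'],2)) for d in cams.tip_of('seed_front',s)])
cv2.imwrite('pics/o7.png',cv2.resize(im[195:385,155:345],None,fx=3,fy=3,interpolation=cv2.INTER_CUBIC))
z=lambda q:((q-[155,195])*3).round()
for th in(.1,.06,.03,.01):
    p=P0.copy();p[4]=th; print(th,z(pr(s,w(p,C)[2:])).tolist())
E
```

```text
[569.38039973 287.47452623  92.62513017] [-8.32525544 -2.09266592 13.38698566] 10.55
[(array([567., 290., 120.]), 0.95)]
0.1 [[414.0, 229.0], [333.0, 446.0]]
0.06 [[416.0, 237.0], [336.0, 455.0]]
0.03 [[417.0, 244.0], [338.0, 462.0]]
0.01 [[417.0, 248.0], [339.0, 466.0]]
```

View pics/o7.png

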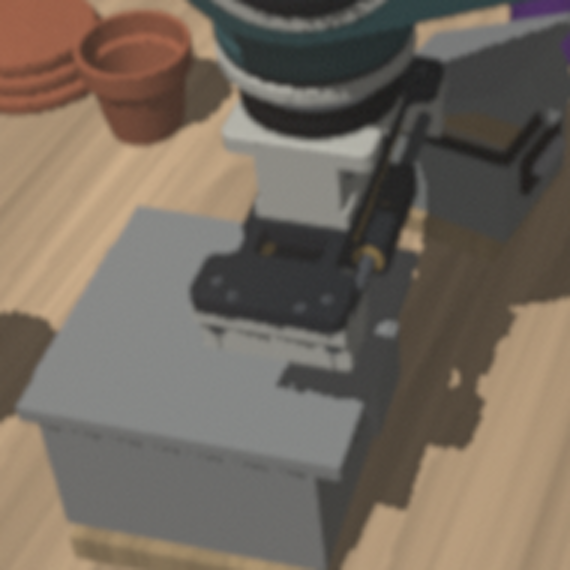

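The lid looks almost flat (near corner at 340,465). I'll press on to the hard stop.

servo_tool --increments '[[[0,0,0.1],0,-1],[[0,0,0.2],0,-1],[[0,0,0.2],0,-1]]'

```text
time: 11.02
tcp_pos: [569.4, 287.5, 91.7]
ee_rot: [[0.995, 0.105, 0.001], [0.105, -0.995, 0.0], [0.001, -0.0, -1.0]]
contact_force: [-12.8, -4.1, 22.2]
finger_gap: 0.3
```

servo_tool --increments '[[[0,0,0.1],0,-1],[[0,0,0.1],0,-1]]'

```text
time: 11.28
tcp_pos: [569.5, 287.5, 91.5]
ee_rot: [[0.995, 0.105, 0.001], [0.105, -0.995, 0.001], [0.001, -0.001, -1.0]]
contact_force: [-16.6, -5.7, 29.4]
finger_gap: 0.8
```

The force is rising steeply with almost no movement, so this is the hard stop. I'll lift off and check.

servo_tool --increments '[[[0,0,-3],0,-1],[[0,0,-8],0,-1],[[0,0,-14],0,-1],[[-3,10,-18],0,-1],[[-6,16,-18],0,-1],[[-6,16,-18],0,-1],[[-6,16,-18],0,-1],[[-6,16,-18],0,-1]]'

```text
time: 12.28
tcp_pos: [526.8, 122.2, 268.3]
ee_rot: [[0.995, 0.104, 0.0], [0.104, -0.995, 0.0], [0.0, -0.0, -1.0]]
contact_force: [-0.2, -0.1, 0.2]
finger_gap: 0.2
```

```bash
python3 - <<'E'
from h import *
o=observe();print(o['contact_force'],o['time'])
for n in('side','top'):
    s=snap(n,n+'8.png')
    for q in('seed_front','small_front','mister_mid'): print(n,q,[(np.round(d['location']),round(d['conf'],2)) for d in cams.tip_of(q,s)])
    if n=='side':
        im=cv2.imread('pics/side8.png');cv2.imwrite('pics/o8.png',cv2.resize(im[195:385,155:345],None,fx=3,fy=3,interpolation=cv2.INTER_CUBIC))
E
```

```text
[-0.23862234 -0.10302188  0.17008837] 12.275
side seed_front [(array([566., 289., 124.]), 0.67)]
side small_front [(array([552.,  42., 135.]), 0.72)]
side mister_mid [(array([ 582., -163.,   81.]), 0.93), (array([ 513., -367.,   78.]), 0.92), (array([ 603., -281.,   82.]), 0.83), (array([ 715., -304.,   79.]), 0.61)]
top seed_front []
top small_front [(array([553.,  40., 134.]), 0.9)]
top mister_mid [(array([ 581., -159.,   83.]), 0.93), (array([ 605., -278.,   80.]), 0.83), (array([ 516., -367.,   80.]), 0.67), (array([ 715., -302.,   81.]), 0.59)]
```

View pics/o8.png

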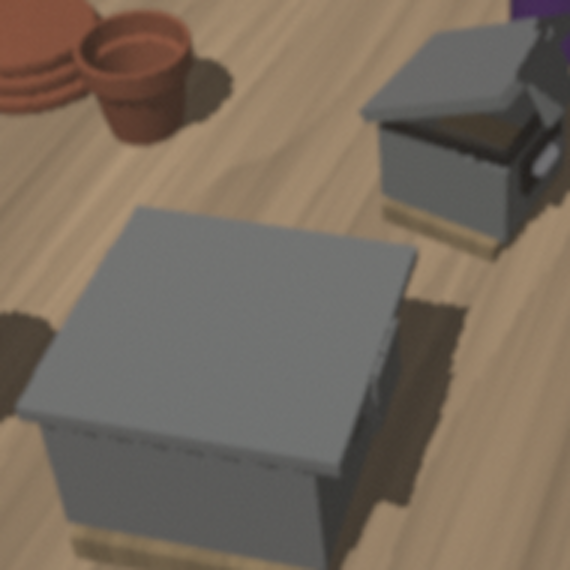

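View pics/side8.png

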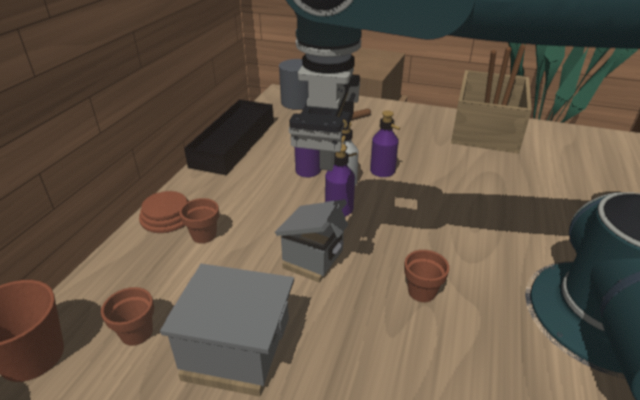

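The lid stays down by itself: its front corners at (415,248) and (335,467) match 0.01 rad, whereas 0.06 would put them at 237 and 455. The small box is still open and the misters are upright.

```bash
python3 -c "
from h import *
print(order.close_job(), observe()['time'])"
```

```text
the job is handed in; nothing more can be done
the job is handed in; nothing more can be done
```

The seed box is shut and its lid stays down by itself. I pressed the closed fingers on the front of the lid until it met the hard stop, at about 29 N down. Then I lifted clear and handed the job in at about 12.5 s.

**Last checks:**
- **Seed lid:** with the tool clear, the lid's front corners in the side picture match about 0.01 rad, which is the caught angle. Had it sprung back to 0.06, they would sit about 12 pixels higher in the enlarged view. The network put `seed_front` at z = 124 mm, against the 122 mm I expected. It did not find that point in the top view.
- **Small box:** still open, with `small_front` within 6 mm of where it started.
- **Mister:** the white mister is upright and has not moved, and the purple ones are also upright.
- **Contact:** the tool reads zero force and touches nothing.

**Disagreement:** the closed fingertips are really about 27 mm above the reported TCP. My first push therefore stopped with the lid still at about 0.17 rad. I saw this in the pictures, lifted, and pushed further down.

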